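Reverse the comparison beam on its pivot pin

ROBOT

A 7-joint arm with a two-finger parallel gripper is mounted at the origin on the work surface. World frame = base frame: x ahead of the robot, y to its left, z up, the work surface at z = 0. Lengths are in m, angles in rad, forces in N, time in s.
With the tool pointing down it reaches from about 0.425 to 0.975 m from the base axis. Payload 16.7 kg.
Tool frame: the origin (TCP) lies on the centre line of the jaws, within the pads' length; the fingertips stand 25 mm ahead of it and the grasp point (between the pads) lies 6 mm ahead of it (ctrl.nose_length is the distance from the TCP to the fingertips, in m); z points along the fingers, x is the direction in which the jaws open and shut, and the axes are right-handed (so a half turn about z gives the same grasp; the last joint's range is limited). The gripper opens to 85 mm and grips with 20 to 120 N. Pads are 22 mm wide; open, the fingers measure 114 mm over their backs; the gripper's body (76 mm by 85 mm) begins 54 mm behind the grasp point. The pads swing forward as they close: fully open they stand 13 mm farther back than shut.
Start: joints at [1.194, 0.426, 0.074, 1.606, -0.034, 1.111, -0.067], TCP at [0.152, -0.658, 0.256] pointing down, gripper open.
Joint ranges: [-2.85, 2.85], [-0.5, 2.14], [-1.23, 1.37], [0.21, 2.46], [-1.02, 4.16], [0.16, 2.05], [-2.73, 2.73]. Speed limits (rad/s): [1.89, 1.89, 2.39, 2.39, 3.01, 3.01, 3.01].

INTERFACE

Orientations are given as a 3x3 rotation matrix whose columns are the frame's x, y, z axes.
In Python, from station import ctrl, snapshot, models gives the robot as it stands.
- The arm moves only by the shell command python3 -m crank 'ROWS' [OPENING] [FORCE]. ROWS is JSON, a list of rows, each a list of 4 numbers: the shift along the tool's x, y, z in mm, then the turn about the tool's z in degrees. In form: [[x, y, z, roll], ...]. A call has 1 to 12 rows; each row is the pose to reach, as a shift and turn from the pose commanded when the call began, along the tool's axes at that moment; what a row does not reach only later rows make up. A row lasts 1/8 s, in which the tool goes at most 62.5 mm and 10.7 degrees, less where a joint would pass 70% of its speed; a pose out of reach is approached as far as the arm can. A call with a gripper value outside its range is refused whole. OPENING is the gripper command: -1 is fully open, 1 is shut, values between are in proportion, set as the call begins (- or left out, the last holds). The fingers move at their own pace and stop on an object; FORCE is the grip in N (left out, the last holds). Time passes only in rows, so rows that repeat a pose let the fingers close. It gives the time, the measured TCP pose, the force and the opening at its end, in the units of the state.
- ctrl.state(): the state, without advancing time (a new reading comes with each control period).
- snapshot(name): name is "scene" or "top" or "wrist"; returns a dict with "img" (480x640x3 uint8, red, green, blue), "intrinsics" (3x3 intrinsics, pixels), "world_from_camera" (4x4, takes a point from camera to world coordinates); the wrist camera has in their place "T_tool_cam" (4x4, takes a point from camera to tool coordinates, whose origin is the TCP and whose axes are the tool frame's). Camera axes: x right, y down, z forward; pixel columns grow to the right and rows downward; lengths in m; the calibration is good to about 2 mm. The wrist camera is an equidistant fisheye: a pixel r from the principal point sees the ray r / f radians off the axis. A picture is of the moment at which its call begins: read the wrist's pose just before it. There is no depth.
- ctrl.close_job(): hands the job in, once; it reports no verdict.
Trained networks look in a picture, given as the dict that the camera call returned (one of the last four; its "shot" number tells which), for a name from the list of things; names that differ only in an ending like _2 or _b are one class to them, and where a whole thing is asked for, a point or a joint stands for the part that bears it (a point fixed in the world has none). Each returns a list of dicts, best first, with "conf" (0 to 1); they miss things now and then, are a little off and sometimes report something else, mostly with a low value. They report only what shows in the picture. A call takes as long as a camera call.
- models.recognise(picture, thing): "centre" ([column, row] in pixels, amid what is visible of it).
- models.silhouettes(picture, thing): "region" (480x640 bool, what is visible of it) and "centre" ([column, row] in pixels, amid what is visible of it).
The state is a dict: "clock": time; "joint_positions": joint angles; "qvel": joint speeds; "tau": joint torques, N m; "tool_pos": TCP position; "eef_rot": TCP orientation; "force": force on the tool from outside, world axes, zero at the start; "moment": the same for the moment, N m; "finger_gap": finger opening in m.
Only numpy, scipy, OpenCV 4.12 (cv2) and the standard library are available. Lean on these libraries where they do the work, as an engineer would, in place of code of your own. Each camera call takes 0.05 s, during which the arm holds its last target. There are 200 camera calls.

TASK

Two small pivot stands are on the calibration bench; one carries the beam with a ball knob on one end. For the reversed reading, lift that beam clear of its pivot pin, turn it end for end and lower it (do not drop it) back onto the same pin, fully down and level, so that each arm lies between the guide posts where the other arm was. Leave the plain beam on the other stand where it is.

Things in the scene. Friction and masses are not known exactly. Their poses are not given: they have to be found in the camera images.
- stand: Fixed grey plate 150 x 90 x 12 mm (the other stand is alike). Origin: under its centre, on the pin's axis; x along the plate, z up. Steel pin 12 mm thick, 52 mm high, last 8 mm tapering to 4 mm, in a seat 32 mm wide, 20 mm high. At x = -60, +60 mm: rests 20 mm high, each with 10 mm round-topped guide posts at y = -20, +20 mm, 34 mm high, 30 mm free between them: they stop the beam swinging round.
- beam: Loose beam to reverse, 0.2-0.45 kg, balanced. Hub: upright aluminium tube 34 mm wide, 56 mm tall, 17 mm hole through it, over the pin; grip it anyhow above the arms. Flat steel arms 14 x 10 mm at its foot: -x has a ball, +x is plain, 115 mm long. Origin: hub axis, foot; z up. Starts seated, origin 20 mm above the bench (hub top 76 mm), x along the stand's x, ball at the stand's -x end.
- ball_end (a point): Centre of the black ball knob, 30 mm across, on the end of the beam: 105 mm from the hub's axis on the beam's -x side, 5 mm above the beam's origin.
- plain_beam: The beam on the other stand, to be left alone: the same kind of hub and arms, but without a ball and shorter, both ends plain, 85 mm each way. Origin at the foot of its hub, 20 mm above the bench.

How it is judged:
On the way:
1. the beam is lifted clear of the pin (its foot above the pin's tip) (z of beam in the frame of stand above 0.053 m), for 0.1 s.
At the end, for the whole second after the job is handed in: Ball-ended beam on its own pin: hub axis within 8 mm of the pin's, foot 15 to 25 mm above the bench, level within 4 degrees, along the stand within 11 degrees, ball at the stand's +x end, at rest; the plain beam within 15 mm of its start (horizontal distance between beam and stand below 0.008 m and z of beam in the frame of stand between 0.015 and 0.025 m and angle between beam's own z axis and vertical below 0.07 rad and angle between the x axis of beam and the x axis of stand, either way round below 0.2 rad and x of ball_end in the frame of stand above 0.085 m and linear speed of beam below 0.02 m/s and distance of plain_beam from where it was at the start of the episode below 0.015 m); the robot touches nothing.
It fails at once if the ball-ended beam is dropped from above the pin (z of beam in the frame of stand above 0.04 m and contact force between the fingers and beam below 0.05 N and linear speed of beam above 0.3 m/s).
It fails at once if the plain beam is lifted or pushed away (distance of plain_beam from where it was at the start of the episode above 0.015 m).
It also fails if it takes over 42 s, if anything falls off the work surface, if the arm or the gripper's body presses on something with over 40 N, if the wrist force passes 120 N, or if a joint passes its speed limit or range.

## Working session

There is one attempt and no reset: what is moved stays moved. The work goes in short steps, Python scripts to look and compute and a shell command to move; the robot and the scene stay as the last step left them, time stands still between calls to the robot, and variables do not carry over. Pictures are saved under pics/ and viewed, on a budget of 10 in all, crops included, one or two more only if the job needs it, and the job is handed in when it is done.

```bash
mkdir -p pics; ls; cat > h.py <<'E'
import numpy as np, cv2
from station import ctrl, snapshot, models
def toplane(s,px,z):
    K=s["intrinsics"];T=np.array(s["world_from_camera"])
    d=T[:3,:3]@np.linalg.inv(K)@np.array([px[0],px[1],1.]);o=T[:3,3]
    return o+d*(z-o[2])/d[2]
def save(s,n): cv2.imwrite(f"pics/{n}.png",cv2.cvtColor(s["img"],cv2.COLOR_RGB2BGR))
E
python3 - <<'E'
from h import *
np.set_printoptions(precision=4,suppress=True)
st=ctrl.state();print(st["clock"],st["tool_pos"],st["eef_rot"],st["finger_gap"],ctrl.nose_length)
for c in("top","scene"):
    s=snapshot(c);save(s,c+"1")
    print(c,np.array(s["world_from_camera"])[:3])
    for n,z in(("ball_end",.025),("beam",.03),("plain_beam",.03),("stand",.01)):
        for r in models.recognise(s,n)[:3]: print(n,r["conf"],r["centre"],toplane(s,r["centre"],z))
E
```

```text
pics
0.0 [ 0.1517 -0.6573  0.2556] [[ 0.2249 -0.9744 -0.0004]
 [-0.9744 -0.2249  0.0013]
 [-0.0014  0.0001 -1.    ]] 0.08550674779662013 0.025
top [[-0.0073 -0.9891  0.1474  0.3781]
 [-0.9999  0.0095  0.014  -0.0393]
 [-0.0152 -0.1472 -0.989   1.1666]]
ball_end 0.73 [217.2, 201.3] [0.6311 0.1685 0.025 ]
beam 0.94 [219.0, 203.2] [0.6262 0.1639 0.03  ]
plain_beam 0.64 [422.2, 268.8] [ 0.4921 -0.2331  0.03  ]
stand 0.92 [223.9, 217.1] [0.6019 0.1572 0.01  ]
scene [[ 0.7334  0.5843 -0.3474  0.8476]
 [ 0.6798 -0.6333  0.3699 -0.368 ]
 [-0.0039 -0.5074 -0.8617  0.7851]]
ball_end 0.81 [421.1, 196.5] [0.6263 0.1769 0.025 ]
beam 0.8 [420.6, 197.1] [0.6279 0.1715 0.03  ]
plain_beam 0.82 [209.0, 289.5] [ 0.4781 -0.23    0.03  ]
stand 0.8 [409.4, 207.1] [0.6203 0.1519 0.01  ]
```

```bash
python3 - <<'E'
import cv2,numpy as np
a=cv2.imread("pics/top1.png");b=cv2.imread("pics/scene1.png")
A=cv2.resize(a[130:330,130:480],None,fx=1.6,fy=1.6);
B=cv2.resize(b[120:270,320:520],None,fx=2,fy=2,interpolation=cv2.INTER_CUBIC)
c=np.zeros((600,560,3),np.uint8);c[:320]=A[:320,:560];c[320:600,:400]=B[:280]
cv2.imwrite("pics/v1.png",c)
E
```

```text
(no output)
```

View pics/v1.png

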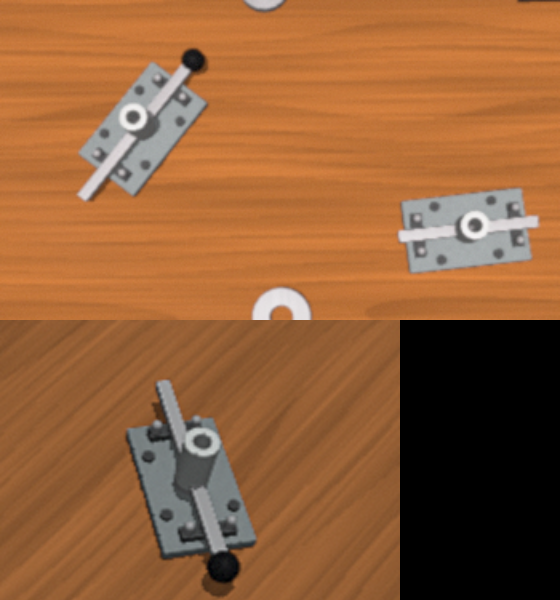

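The top view shows the ball at about (250,167), the hub top at about (213,203) and the plain arm end at about (183,251). The plain-beam stand is well away to the right.

```bash
python3 - <<'E'
from h import *
np.set_printoptions(precision=4,suppress=True)
t=snapshot("top");s=snapshot("scene")
b1=toplane(t,(250.6,167.5),.025);h1=toplane(t,(213.1,203.1),.076);e1=toplane(t,(183,251),.027)
b2=toplane(s,(431.5,243),.025);h2=toplane(s,(421,180.5),.076)
print(b1,h1,e1,b2,h2)
for b,h in((b1,h1),(b2,h2)):
    d=h-b;print(np.linalg.norm(d[:2]),np.degrees(np.arctan2(d[1],d[0])))
d=e1-b1;print(np.linalg.norm(d[:2]),np.degrees(np.arctan2(d[1],d[0])))
E
```

```text
[0.6997 0.1024 0.025 ] [0.6164 0.1669 0.076 ] [0.5317 0.2338 0.027 ] [0.7018 0.1057 0.025 ] [0.6196 0.1693 0.076 ]
0.10535595077134734 142.24934842678803
0.1039594526120394 142.22500052617508
0.21327846063760908 141.9942811071011
```

```bash
python3 -m crank '[[-37,-42,0,0],[-73,-85,0,0],[-110,-127,0,0],[-146,-170,0,0],[-183,-212,0,0],[-220,-255,0,0],[-256,-297,0,0],[-293,-340,0,0],[-330,-382,0,0],[-376,-415,0,0],[-422,-447,0,0],[-468,-479,0,0]]' -1 80; python3 -c "
from h import *
print(ctrl.state()['joint_positions'],ctrl.state()['eef_rot'])"
```

```text
clock: 2.1
tool_pos: [0.5138, -0.0923, 0.2566]
eef_rot: [[0.225, -0.974, 0.001], [-0.974, -0.225, -0.0], [0.0, -0.001, -1.0]]
force: [0.7, 0.7, -0.1]
finger_gap: 0.0855
[ 0.34192716  0.19476333 -0.32523538  1.9291657   0.07252204  1.02815554
 -1.3592303 ] [[ 2.24662932e-01 -9.74436328e-01  6.39986379e-04]
 [-9.74436471e-01 -2.24663112e-01 -2.24117059e-04]
 [ 3.62169136e-04 -5.73275273e-04 -9.99999770e-01]]
```

```bash
python3 -m crank '[[-40,-28,9,0],[-80,-56,18,0],[-120,-83,28,0],[-160,-111,38,0],[-200,-138,48,0],[-230,-160,56,0],[-230,-160,56,0],[-230,-160,56,0]]'; python3 - <<'E'
from h import *
np.set_printoptions(precision=4,suppress=True)
st=ctrl.state();s=snapshot("wrist");save(s,"w1");np.savez("w1.npz",K=s["intrinsics"],T=s["T_tool_cam"],p=st["tool_pos"],R=st["eef_rot"])
print(st["joint_positions"],s["intrinsics"],s["T_tool_cam"],st["tool_pos"])
for n in("beam","ball_end","stand"):
    for r in models.recognise(s,n)[:2]: print(n,r)
E
```

```text
clock: 3.1
tool_pos: [0.6174, 0.1656, 0.2002]
eef_rot: [[0.225, -0.974, -0.0], [-0.974, -0.225, -0.0], [0.0, 0.0, -1.0]]
force: [-0.5, -0.1, -0.4]
finger_gap: 0.0856
[-0.0544  0.4511 -0.4071  1.7215  0.2054  1.0116 -1.8789] [[371.6483   0.     320.5966]
 [  0.     371.6483 236.0427]
 [  0.       0.       1.    ]] [[ 1.     -0.0002  0.0003 -0.0002]
 [ 0.0001  0.9631  0.2693 -0.0686]
 [-0.0004 -0.2693  0.9631 -0.1172]
 [ 0.      0.      0.      1.    ]] [0.6174 0.1656 0.2002]
beam {'centre': [324.0, 212.9], 'conf': 0.72}
ball_end {'centre': [327.5, 214.8], 'conf': 0.76}
stand {'centre': [318.5, 195.8], 'conf': 0.75}
```

View pics/w1.png

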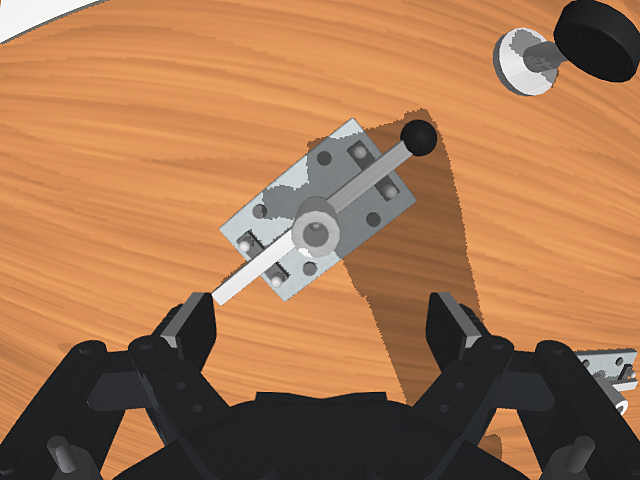

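The wrist view has the hub top at (316,233), the ball at (419,138), and the plain end at (219,298). The hub is open and there's a knobbed object at upper right (525,60).

```bash
cat >> h.py <<'E'
def wplane(d,px,z):
    K=d["K"];v=np.array([(px[0]-K[0,2])/K[0,0],(px[1]-K[1,2])/K[1,1]]);th=np.hypot(*v)
    r=np.r_[np.sin(th)*v/th,np.cos(th)];T=d["T"];R=d["R"]
    o=d["p"]+R@T[:3,3];u=R@T[:3,:3]@r
    return o+u*(z-o[2])/u[2]
E
python3 - <<'E'
from h import *
np.set_printoptions(precision=4,suppress=True)
d=np.load("w1.npz")
h=wplane(d,(316,233),.076);b=wplane(d,(419,138),.025);e=wplane(d,(219,298),.025)
posts=[wplane(d,p,.034) for p in((361,151),(391,190),(245,246),(278,281))]
print(h,b,e,wplane(d,(525,60),0.02)); print(posts,np.mean(posts,0))
v=e-b;print(np.degrees(np.arctan2(v[1],v[0])));v=posts[2]+posts[3]-posts[0]-posts[1];print(np.degrees(np.arctan2(v[1],v[0])))
print("tool shift mm",1000*d["R"].T@(h-d["p"]),1000*d["R"].T@(np.mean(posts,0)-d["p"]))
E
```

```text
[0.6198 0.1693 0.076 ] [0.7011 0.1045 0.025 ] [0.5285 0.2378 0.025 ] [0.7991 0.0239 0.02  ]
[array([0.6792, 0.1483, 0.034 ]), array([0.6555, 0.1181, 0.034 ]), array([0.5851, 0.2209, 0.034 ]), array([0.5614, 0.1888, 0.034 ])] [0.6203 0.169  0.034 ]
142.30654098728616
142.71644896773947
tool shift mm [ -3.1637  -3.2656 124.2343] [ -2.7879  -3.7196 166.2342]
```

```bash
python3 -m crank '[[-3,-3.5,30,0],[-3,-3.5,65,0],[-3,-3.5,100,0],[-3,-3.5,120,0],[-3,-3.5,130,0],[-3,-3.5,130,0]]' && python3 -m crank '[[0,0,0,0],[0,0,0,0],[0,0,0,0],[0,0,0,0],[0,0,0,0],[0,0,0,0],[0,0,0,0],[0,0,0,0]]' 1 80
```

```text
clock: 4.05
tool_pos: [0.6204, 0.1698, 0.0706]
eef_rot: [[0.225, -0.974, 0.0], [-0.974, -0.225, 0.0], [-0.0, -0.0, -1.0]]
force: [0.5, 0.7, 0.8]
finger_gap: 0.0853
clock: 5.05
tool_pos: [0.6207, 0.1701, 0.0713]
eef_rot: [[0.225, -0.974, 0.001], [-0.974, -0.225, 0.0], [-0.0, -0.001, -1.0]]
force: [-2.1, 0.0, 8.9]
finger_gap: 0.0315
```

```bash
python3 -m crank '[[0,0,-5,0],[0,0,-12,0],[0,0,-20,0],[0,0,-28,0],[0,0,-36,0],[0,0,-44,0],[0,0,-52,0],[0,0,-60,0],[0,0,-65,0],[0,0,-65,0],[0,0,-65,0]]'; python3 - <<'E'
from h import *
st=ctrl.state();s=snapshot("wrist");save(s,"w2");np.savez("w2.npz",K=s["intrinsics"],T=s["T_tool_cam"],p=st["tool_pos"],R=st["eef_rot"])
t=snapshot("scene");save(t,"s2")
a=cv2.imread("pics/w2.png")[:330];b=cv2.resize(cv2.imread("pics/s2.png")[100:260,300:540],None,fx=1.6,fy=1.6)
c=np.zeros((590,640,3),np.uint8);c[:330]=a;c[330:586,:384]=b;cv2.imwrite("pics/v2.png",c)
E
```

```text
clock: 6.42
tool_pos: [0.6201, 0.1698, 0.1351]
eef_rot: [[0.225, -0.974, -0.0], [-0.974, -0.225, -0.0], [-0.0, 0.0, -1.0]]
force: [0.4, -0.2, -3.3]
finger_gap: 0.0319
```

View pics/v2.png

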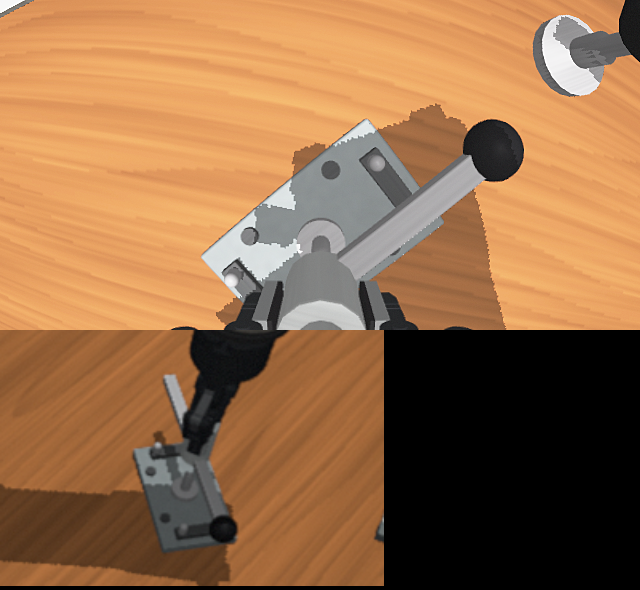

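```bash
python3 -m crank '[[0,0,0,-10],[0,0,0,-20],[0,0,0,-30],[0,0,0,-40],[0,0,0,-50],[0,0,0,-60],[0,0,0,-70],[0,0,0,-80],[0,0,0,-90],[0,0,0,-100],[0,0,0,-110],[0,0,0,-120]]'; python3 - <<'E'
from h import *
np.set_printoptions(precision=4,suppress=True)
d=np.load("w2.npz")
for z in(.085,.09,.095):
  b=wplane(d,(493,150),z);q=1000*d["R"].T@(b-d["p"]);print("ball tool",q,np.hypot(q[0],q[1]),np.degrees(np.arctan2(q[1],q[0])))
print("pin tip",wplane(d,(320,238),.052),ctrl.state()["joint_positions"])
E
```

```text
clock: 8.02
tool_pos: [0.6202, 0.1696, 0.1351]
eef_rot: [[0.728, 0.686, -0.0], [0.686, -0.728, -0.0], [-0.0, -0.0, -1.0]]
force: [0.1, 0.1, -3.6]
finger_gap: 0.0319
ball tool [ 82.6952 -64.7562  50.0648] 105.03268118637835 -38.06346539428897
ball tool [ 80.2189 -64.8725  45.0648] 103.16736194255456 -38.96224731259258
ball tool [ 77.7425 -64.9887  40.0648] 101.32836032090636 -39.89388937864704
pin tip [0.6312 0.1727 0.052 ] [ 0.2491  0.6515 -0.8611  1.7414  0.5705  1.0191 -0.0666]
```

```bash
python3 -m crank '[[0,0,0,-10],[0,0,0,-20],[0,0,0,-30],[0,0,0,-40],[0,0,0,-50],[0,0,0,-60],[0,0,0,-60],[0,0,0,-60],[0,0,0,-60]]'; python3 - <<'E'
from h import *
np.set_printoptions(precision=4,suppress=True)
st=ctrl.state();s=snapshot("wrist");save(s,"w3");np.savez("w3.npz",K=s["intrinsics"],T=s["T_tool_cam"],p=st["tool_pos"],R=st["eef_rot"])
t=snapshot("scene");save(t,"s3");u=snapshot("top");save(u,"t3")
a=cv2.imread("pics/w3.png")[:340];f=lambda n,y,x:cv2.resize(cv2.imread(n)[y:y+125,x:x+160],None,fx=2,fy=2,interpolation=cv2.INTER_CUBIC)
c=np.zeros((590,640,3),np.uint8);c[:340]=a;c[340:590,:320]=f("pics/s3.png",130,340);c[340:590,320:]=f("pics/t3.png",140,130);cv2.imwrite("pics/v3.png",c)
print(st["joint_positions"],st["tool_pos"])
E
```

```text
clock: 9.15
tool_pos: [0.6202, 0.1698, 0.1354]
eef_rot: [[-0.223, 0.975, 0.0], [0.975, 0.223, -0.0], [-0.0, 0.0, -1.0]]
force: [0.1, -0.5, -3.6]
finger_gap: 0.0321
[ 0.3719  0.7541 -1.0772  1.7345  0.7358  1.1166  0.854 ] [0.6202 0.1698 0.1354]
```

View pics/v3.png

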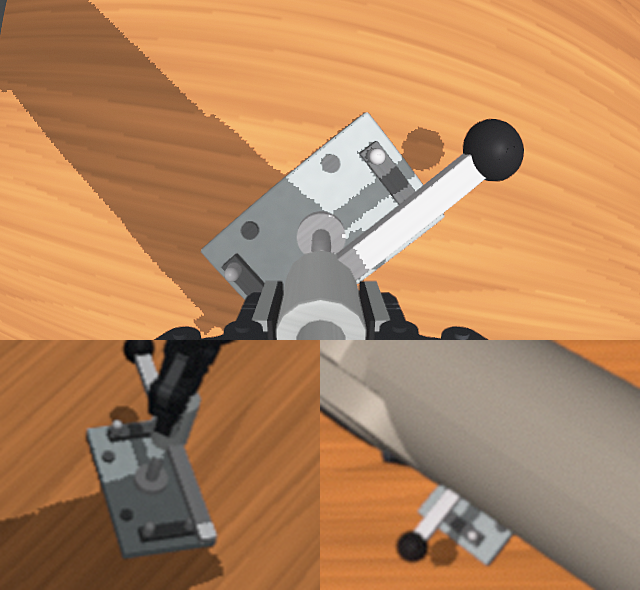

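The beam is now reversed above the stand: the ball is at the other stand end, and in the wrist view it again sits at (493,150). The guide posts show at about (377,156) and (233,274). Next I refine the pin against the tool using both mirrored views.

```bash
python3 - <<'E'
import cv2,numpy as np
o=[]
for n in("w2","w3"):
    a=cv2.imread(f"pics/{n}.png")
    o.append(np.hstack([cv2.resize(a[y:y+50,x:x+65],None,fx=4,fy=4,interpolation=cv2.INTER_CUBIC) for x,y in((345,135),(205,250),(290,205))]))
cv2.imwrite("pics/v4.png",np.vstack(o))
E
```

```text
(no output)
```

View pics/v4.png

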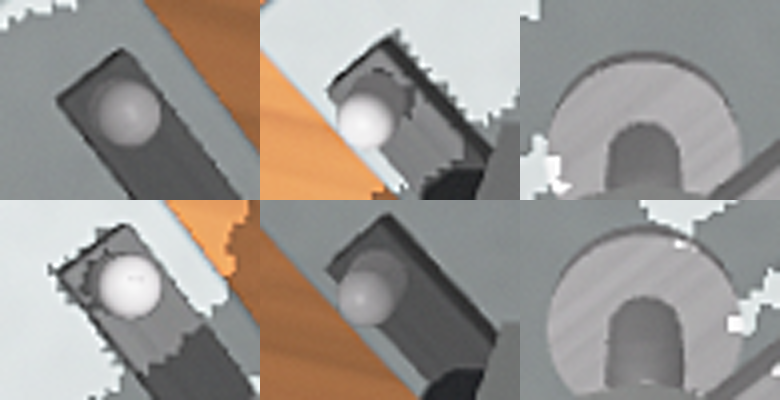

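```bash
python3 - <<'E'
from h import *
np.set_printoptions(precision=4,suppress=True)
P={"w2":((377.5,163),(231.5,280.2)),"w3":((377.8,156.5),(231.5,274.5))};m=[]
for n in P:
    d=np.load(n+".npz");A,B=[wplane(d,p,.030) for p in P[n]];v=B-A
    m.append((A+B)/2);print(n,A,B,np.linalg.norm(v[:2]),np.degrees(np.arctan2(v[1],v[0])),d["p"],1000*d["R"].T@(m[-1]-d["p"]))
pin=(m[0]+m[1])/2;print("pin",pin,np.linalg.norm((m[0]-m[1])[:2]))
print("shift tool",1000*d["R"].T@(pin-d["p"]))
d=np.load("w3.npz")
for z in(.08,.085,.09,.095):
  q=1000*d["R"].T@(wplane(d,(493,150),z)-d["p"]);print(q)
E
```

```text
w2 [0.6784 0.1482 0.03  ] [0.5837 0.2217 0.03  ] 0.11984214584829192 142.18859157776797 [0.6201 0.1698 0.1351] [-12.3344 -14.1674 105.0858]
w3 [0.5589 0.191  0.03  ] [0.6534 0.1175 0.03  ] 0.11977508485105494 -37.9114647552709 [0.6202 0.1698 0.1354] [-12.0038 -17.1829 105.3876]
pin [0.6186 0.1696 0.03  ] 0.0395313115827735
shift tool [  0.1897  -1.6265 105.386 ]
[ 85.4608 -63.7411  55.3604]
[ 82.9895 -63.858   50.361 ]
[ 80.5182 -63.9749  45.3616]
[ 78.0468 -64.0917  40.3622]
```

```bash
python3 -m crank '[[0,-3.5,0,0],[0,-3.5,8,0],[0,-3.5,18,0],[0,-3.5,26,0],[0,-3.5,31,0],[0,-3.5,35,0],[0,-3.5,39,0],[0,-3.5,42,0],[0,-3.5,42,0]]'
```

```text
clock: 10.42
tool_pos: [0.6168, 0.169, 0.0932]
eef_rot: [[-0.225, 0.974, -0.0], [0.974, 0.225, -0.0], [-0.0, -0.0, -1.0]]
force: [-0.8, -0.2, -3.4]
finger_gap: 0.0316
```

```bash
python3 -m crank '[[0,0,4,0],[0,0,8,0],[0,0,12,0],[0,0,15,0],[0,0,18,0],[0,0,20,0],[0,0,20,0]]'; python3 -m crank '[[0,0,1,0],[0,0,2,0],[0,0,2.5,0],[0,0,2.5,0]]'
```

```text
clock: 11.3
tool_pos: [0.6167, 0.169, 0.0732]
eef_rot: [[-0.225, 0.974, -0.0], [0.974, 0.225, 0.0], [0.0, -0.0, -1.0]]
force: [-0.7, -0.2, -3.0]
finger_gap: 0.0311
clock: 11.8
tool_pos: [0.6169, 0.1691, 0.0713]
eef_rot: [[-0.225, 0.974, 0.0], [0.974, 0.225, -0.0], [-0.0, 0.0, -1.0]]
force: [-2.2, -2.3, 5.3]
finger_gap: 0.0317
```

Contact at the same height as originally seated (TCP z 0.0713). Release and retreat.

```bash
python3 -m crank '[[0,0,0,0],[0,0,0,0],[0,0,0,0],[0,0,0,0],[0,0,0,0],[0,0,0,0]]' -1; python3 -m crank '[[0,0,-15,0],[0,0,-40,0],[0,0,-80,0],[0,0,-120,0],[0,0,-130,0],[0,0,-130,0],[0,0,-130,0]]'; python3 - <<'E'
from h import *
np.set_printoptions(precision=4,suppress=True)
st=ctrl.state();s=snapshot("wrist");save(s,"w5");np.savez("w5.npz",K=s["intrinsics"],T=s["T_tool_cam"],p=st["tool_pos"],R=st["eef_rot"])
t=snapshot("scene");save(t,"s5")
a=cv2.imread("pics/w5.png")[:320];b=cv2.resize(cv2.imread("pics/s5.png")[130:260,340:500],None,fx=2,fy=2)
c=np.zeros((580,640,3),np.uint8);c[:320]=a;c[320:580,:320]=b;cv2.imwrite("pics/v5.png",c)
E
```

```text
clock: 12.55
tool_pos: [0.6168, 0.169, 0.0709]
eef_rot: [[-0.225, 0.974, 0.0], [0.974, 0.225, 0.0], [0.0, 0.0, -1.0]]
force: [0.5, 0.7, 0.0]
finger_gap: 0.0857
clock: 13.42
tool_pos: [0.6165, 0.1687, 0.2002]
eef_rot: [[-0.225, 0.974, -0.001], [0.974, 0.225, -0.0], [-0.0, -0.001, -1.0]]
force: [0.1, -0.6, -0.2]
finger_gap: 0.0857
```

View pics/v5.png

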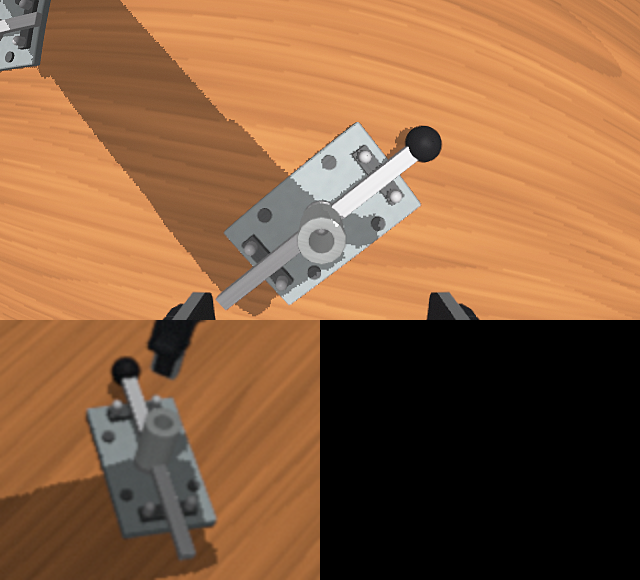

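The picture shows the beam seated. The ball is at (424,144) at the reversed end, the hub top at (321,240), the plain end at (223,301), and both arms lie between their posts. A numeric check follows before handing in.

```bash
python3 - <<'E'
from h import *
np.set_printoptions(precision=4,suppress=True)
d=np.load("w5.npz");h=wplane(d,(321,240),.076);b=wplane(d,(424,144),.025);e=wplane(d,(223,301),.025)
p=[wplane(d,q,.03) for q in((365,157),(396,197),(250,249),(282,284))];m=np.mean(p,0)
print("hub",h,"posts mid",m,"ball",b,"ball-hub",np.linalg.norm((b-h)[:2]),"ball-end",np.linalg.norm((b-e)[:2]))
v=b-e;w=p[0]+p[1]-p[2]-p[3];print(np.degrees(np.arctan2(v[1],v[0])),np.degrees(np.arctan2(w[1],w[0])))
s=snapshot("scene")
for r in models.recognise(s,"plain_beam")[:1]: print(r, "was 209,289.5")
print(ctrl.state()["force"]);ctrl.close_job()
E
```

```text
hub [0.6188 0.1695 0.076 ] posts mid [0.618 0.17  0.03 ] ball [0.537  0.2351 0.025 ] ball-hub 0.10484941128816859 ball-end 0.21760526130549318
141.80966659287773 141.80281467293779
{'centre': [204.6, 285.8], 'conf': 0.75} was 209,289.5
[-0.8787 -0.4684 -0.0667]
the job is handed in; nothing more can be done
```

I reversed the ball-ended beam and lowered it back onto its own pin, then handed the job in at about 13.5 s. I gripped it by the hub, lifted it about 65 mm, turned it 180° and lowered it in steps. `close_job` gives no verdict, so the checks below are mine.

- **Seating:** on lowering, the beam met the seat at the same tool height (0.0713 m) as when I first gripped it. I then released it and backed off about 130 mm, and the wrist force was near zero.
- **Position:** the last wrist picture puts the hub axis about 1 mm from the middle of the guide posts. The beam lies along the stand to within the measurement error. The ball is at the stand's +x end, about 105 mm from the hub, and both arms lie between their posts.
- **Level:** I did not measure this separately. The image distances fit a seated, level beam.
- **Plain beam:** the detector reported it about 6 pixels from its first reading. I put that down to detector scatter, since the gripper never came near that stand after the first pass well above it. I did not check it any further.

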